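# Draw the telescopic ash brush out to its second stop and hold it ready

### The job

The ash brush lies closed up in its two-fork tool rest near the charcoal stove: squeeze in the release button on the side of its collar, draw the handle out past the first stop to the second, as far as it goes, and let the button spring back out so that the handle is locked there, all while the brush still lies in the rest. Then take hold of the brush clear of the button, lift it up out of the forks by about 10 cm and finish the program still holding it there, extended, level and still, with nothing else carrying it. Leave the bowl, jar, lid, spoons and colander where they are.

Things in the scene. Friction and masses are not known exactly. Their poses are not given: they have to be found in the camera images.
- rest: fixed dark steel tool rest: base plate 400 x 110 mm and two upright 6 mm fork plates with open-topped U slots, at x = -165 (head end) and +165 mm, 64 mm wide, tops about 122 mm high. Origin: middle of the base plate, at worktop level. x level along the brush from head to handle, y to the side the button faces, z up. It carries the brush with its axis 100 mm above the worktop, over y = 0
- brush: loose telescopic ash brush, 0.31 to 0.4 kg, 427 mm long closed, 527 extended. Origin on the tube axis at the shoulder that bears on the head-end fork when pulled (10 mm of play the other way). x along the tube away from the head, y to the button side, z up. Head 48 x 130 x 26 mm at x -60 to -12, bristles to 58 mm below the axis. Lifts straight up out of the forks. Balance point extended: x 180 to 230 mm
- neck (a point): point on the axis in the black square neck (22 mm, x 0 to 40 mm of the brush), 27 mm from the brush's origin; axes as the brush. Beyond the neck comes the aluminium inner tube, 20 mm square
- collar (a point): centre of the handle's black collar (32 mm square, 50 mm long) on the tube axis, in line with the button; moves with the handle. Axes as the brush: x is the way the handle pulls out, y points to the side with the button. 75 mm from the head-end fork when closed; nothing but air for 75 mm beneath the collar
- button_face (a point): centre of the outer face of the round grey release button, 15 mm across, on the +y side of the collar, 6 mm proud of it (22 mm from the tube axis) when out. Axes as the brush
- grip (a point): point on the axis of the handle's round tube, 50 mm beyond the collar's centre, moves with the handle; axes as the brush. The tube is 28 mm in diameter and runs from 25 to 282 mm beyond the collar's centre. This point is 135 mm from the brush's origin when closed, 235 mm when extended; the second fork stands at 335 mm
- handle (a joint): how far the handle is drawn out (m): 0 closed and locked, first stop 0.050, second stop 0.100, which is the end of travel. With the button in it slides with about 3 N of friction; with the button out a pin locks it in a hole at each stop (up to 1.5 mm of play). Between stops the released button stays in and springs out at the next hole
- button (a joint): how far the release button is pressed in (m): 0 out, 0.0058 fully in, flush with the collar. The lock is free from 0.0045 on. 3 N to start, 6 N to hold it in; a spring pushes it out
- jar: closed glass spice jar with a steel cap, 48 mm across, 95 mm high; origin at the centre of its underside; stands near the rest, leave it alone
- bowl: white ceramic bowl, 130 mm across, 60 mm high; origin at the centre of its underside; leave it alone
- lid: aluminium pot lid with a black knob, 148 mm across, 44 mm high; origin at the centre of its underside; leave it alone
- spoon_a: stainless steel table spoon, 175 mm long, lying flat between robot and rest; origin on its underside, mid-length; leave it alone
- spoon_b: stainless steel table spoon, 175 mm long, lying flat between robot and rest; origin on its underside, mid-length; leave it alone
- colander: orange plastic colander, 197 mm across with two handles (254 mm over them), 90 mm high; origin at the centre of its underside; stands beyond the head end of the rest, leave it alone

How it is judged:
On the way, in this order (a step that is already met when the one before it is completed fails the run):
1. the button is squeezed in and the handle has been drawn off its closed lock position, the brush lying in the rest (value of joint button above 0.004 m and value of joint handle above 0.008 m and z of neck in the frame of rest below 0.108 m and contact force between the fingers and brush above 1 N), for 0.05 s.
2. the handle stands at the second stop with the button sprung out, the brush still lying in the rest (value of joint handle above 0.096 m and value of joint button below 0.0015 m and z of neck in the frame of rest below 0.108 m and z of grip in the frame of rest below 0.112 m), for 0.2 s.
At the end, for the whole second after the job is handed in: handle locked at the second stop (within 4 mm, button out within 1.5 mm), the brush held by the fingers with its neck and grip at least 50 mm above where they lay, level within 17 degrees, nearly still (under 30 mm/s) and not touching the rest, jar, bowl, lid or colander (value of joint handle above 0.096 m and value of joint button below 0.0015 m and z of each of neck, grip in the frame of rest above 0.15 m and angle between brush's own z axis and vertical below 0.3 rad and linear speed of brush below 0.03 m/s and contact force between the fingers and brush above 1 N and contact force between brush and rest below 0.05 N and contact force between brush and jar below 0.05 N and contact force between brush and bowl below 0.05 N and contact force between brush and lid below 0.05 N and contact force between brush and colander below 0.05 N); the arm keeps its last pose, push and grip.
It fails at once if a bystander (jar, bowl, lid, spoon or colander) is shifted by more than 25 mm (distance of any of jar, bowl, lid, spoon_a, spoon_b, colander from where it was at the start of the episode above 0.025 m).
It also fails if it takes over 48 s, if anything falls off the work surface, if the arm or the gripper's body presses on something with over 40 N, if the wrist force passes 120 N, or if a joint passes its speed limit or range.

### The arm

A 6-joint arm with a two-finger parallel gripper is mounted at the origin on the work surface. World frame = base frame: x ahead of the robot, y to its left, z up, the work surface at z = 0. Lengths are in m, angles in rad, forces in N, time in s.
With the tool pointing down it reaches from about 0.35 to 0.875 m from the base axis. Payload 15.5 kg.
Tool frame: the origin (TCP) lies between the finger pads; the fingertips stand 25 mm ahead of it and the grasp point (between the pads) lies 6 mm ahead of it; z points along the fingers, y is the line along which they close (so a half turn about z gives the same grasp; the last joint's range is limited). The gripper opens to 85 mm and grips with 20 to 120 N. Pads are 22 mm wide; open, the fingers measure 114 mm over their backs; the gripper's body (76 mm by 85 mm) begins 54 mm behind the grasp point. The pads swing forward as they close: fully open they stand 13 mm farther back than shut.
Start: joints at [1.083, 0.494, 1.345, -0, 1.302, -0.096], TCP at [0.239, 0.578, 0.256] pointing down, gripper open.
Joint ranges: [-2.91, 2.91], [-0.82, 2.16], [0.22, 2.67], [-1.22, 4.37], [0.12, 2.79], [-3.08, 3.08]. Speed limits (rad/s): [1.89, 1.89, 2.57, 3.01, 3.01, 3.01].

### API

Orientations are given as a rotation vector (axis times angle).
In Python, from cell import readout, cams, order gives the robot as it stands. The module is installed in compiled form; this text tells all that it offers.
- The arm moves only by the shell command python3 -m crank 'ROWS' [FORCE]. ROWS is JSON, one flat list of numbers, 7 for each row, row after row: the shift along the tool's x, y, z scaled (see below), then the turn, a rotation vector about the tool's x, y, z scaled (see below), then the gripper's target within -1 to 1 (fully open at 1, half-way at 0, shut at -1). A call has 1 to 12 rows; each row is the pose to reach, as a shift and turn from the pose commanded when the call began, along the tool's axes at that moment; what a row does not reach only later rows make up. The controller multiplies each number of a shift by 50 cm and each number of a turn by 30 degrees. A row lasts 1/12 s, in which the tool goes at most 41.7 mm and 7.16 degrees, less where a joint would pass 70% of its speed; a pose out of reach is approached as far as the arm can. A call with a number of a shift or a turn outside -1 to 1 is refused whole. A call with a gripper value outside its range is refused whole. The fingers move at their own pace and stop on an object; FORCE is the grip in N (left out, the last holds). Time passes only in rows, so rows that repeat a pose let the fingers close. It gives the time, the measured TCP pose, the force, the opening and the grip force at its end, in the units of the state.
- readout.observe(): the state, without advancing time (a new reading comes with each control period).
- cams.grab_frame(name): name is "scene" or "top" or "wrist"; returns a dict with "color" (480x640x3 uint8, red, green, blue), "z_map" (480x640 float32, m along the optical axis (not along the pixel's ray), 0 where there is no reading), "fx", "fy", "cx", "cy" (pixels), "distortion" ([k1, k2, p1, p2, k3] as OpenCV has them; the pictures are not rectified), "R" (3x3) and "t" (3): a world point X has camera coordinates R X + t; the wrist camera has in their place "hand_eye" (4x4, takes a point from camera to tool coordinates, whose origin is the TCP and whose axes are the flange's). Camera axes: x right, y down, z forward; pixel columns grow to the right and rows downward; lengths in m; the calibration is good to about 2 mm. A picture is of the moment at which its call begins: read the wrist's pose just before it.
- order.finish_job(): hands the job in; it is judged then, once.
The state is a dict: "time_s": time; "joint_positions": joint angles; "qvel": joint speeds; "effort": joint torques, N m; "eef_pos": TCP position; "tool_rot": TCP orientation; "force": force on the tool from outside, world axes, zero at the start; "torque": the same for the moment, N m; "width": finger opening in m; "gripper_force": force on a finger pad.
Only numpy, scipy, OpenCV 4.12 (cv2) and the standard library are available. Lean on these libraries where they do the work, as an engineer would, in place of code of your own. Each camera call takes 0.05 s, during which the arm holds its last target. There are 200 camera calls.

## Working session

There is one attempt and no reset: what is moved stays moved. The work goes in short steps, Python scripts to look and compute and a shell command to move; the robot and the scene stay as the last step left them, time stands still between calls to the robot, and variables do not carry over. Pictures are saved under pics/ and viewed, at most 10 in all, crops included, and the job is handed in when it is done.

```bash
mkdir -p pics; cat > h.py <<'E'
import numpy as np, cv2, pickle
from scipy.spatial.transform import Rotation as Ro
from cell import readout, cams, order
def grab(n):
    s=readout.observe(); f=cams.grab_frame(n); f['state']=s
    if n=='wrist':
        T=np.eye(4);T[:3,:3]=Ro.from_rotvec(s['tool_rot']).as_matrix();T[:3,3]=s['eef_pos']
        M=np.linalg.inv(T@np.array(f['hand_eye']));f['R']=M[:3,:3];f['t']=M[:3,3]
    pickle.dump(f,open(n+'.pkl','wb')); return f
def load(n): return pickle.load(open(n+'.pkl','rb'))
def K(f): return np.array([[f['fx'],0,f['cx']],[0,f['fy'],f['cy']],[0,0,1.]])
def ray(f,uv):
    p=cv2.undistortPoints(np.array([[uv]],float),K(f),np.array(f['distortion'],float))[0,0]
    R=np.array(f['R']);return -R.T@np.array(f['t']),R.T@np.array([p[0],p[1],1.])
def dep(f,uv):
    c,d=ray(f,uv);u,v=map(int,uv);w=f['z_map'][v-1:v+2,u-1:u+2];w=w[w>0]
    return c+d*np.median(w) if len(w) else None
def atz(f,uv,z):
    c,d=ray(f,uv);return c+d*(z-c[2])/d[2]
def tri(fa,a,fb,b):
    c1,d1=ray(fa,a);c2,d2=ray(fb,b)
    s=np.linalg.lstsq(np.c_[d1,-d2],c2-c1,rcond=None)[0];p,q=c1+d1*s[0],c2+d2*s[1]
    return (p+q)/2,np.linalg.norm(p-q)
def proj(f,X):
    return cv2.projectPoints(np.array(X,float).reshape(-1,3),cv2.Rodrigues(np.array(f['R']))[0],np.array(f['t'],float),K(f),np.array(f['distortion'],float))[0][:,0]
def save(f,name,box=None,s=1):
    im=f['color'][...,::-1]
    if box: im=im[box[1]:box[3],box[0]:box[2]]
    cv2.imwrite('pics/'+name,cv2.resize(im,None,fx=s,fy=s,interpolation=cv2.INTER_CUBIC))
E
python3 - <<'E'
from h import *
for n in('scene','top'): f=grab(n);save(f,n+'.png');print(n,-np.array(f['R']).T@f['t'])
print(readout.observe())
E
```

```text
scene [ 1.0773416  -0.3233235   0.72677788]
top [0.49068944 0.11307996 1.24577733]
{'time_s': 0.1, 'joint_positions': array([ 1.08347780e+00,  4.94154609e-01,  1.34608190e+00,  1.82492539e-05,
        1.30247476e+00, -9.55087236e-02]), 'qvel': array([-3.15882954e-05, -2.09867211e-03, -3.41405189e-04,  1.08113826e-03,
       -1.56643982e-03, -3.07882938e-04]), 'effort': array([ 1.15136267e-03, -8.83575583e+01, -3.84558320e+01, -1.31749848e-04,
        5.07486169e-03,  5.62628983e-06]), 'eef_pos': array([0.23852164, 0.57737625, 0.25573467]), 'tool_rot': array([-6.11465764e-01, -3.08116636e+00,  1.67491125e-03]), 'force': array([0.49878838, 0.02924515, 0.13878671]), 'torque': array([-0.00323361,  0.00771041,  0.01245754]), 'gripper_force': 0.0, 'width': 0.08533396598043845}
```

View pics/top.png

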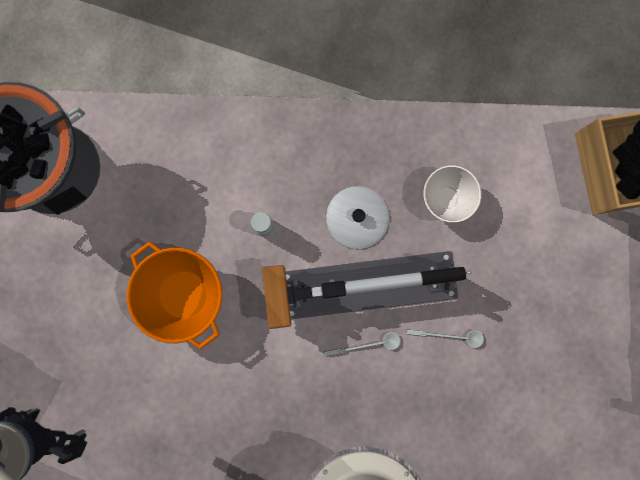

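View pics/scene.png

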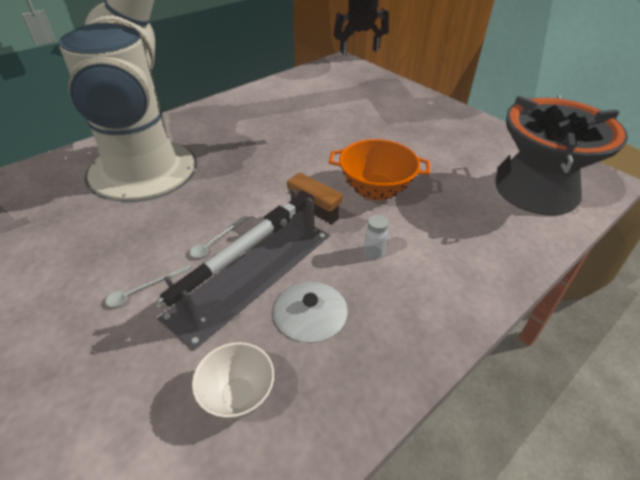

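```bash
python3 - <<'E'
from h import *
a=load('top');b=load('scene')
save(a,'c1.png',(255,240,485,340),3.4)
save(b,'c2.png',(150,165,350,345),3.3)
for n,uv in [('base corners',(445,254)),('',(457,293)),('',(293,314)),('jar',(261,222)),('lid',(358,215)),('bowl',(452,193)),('collar',(333,289)),('tube',(385,282)),('grip end',(445,276)),('head',(277,296))]: print(n,uv,dep(a,uv))
E
```

```text
base corners (445, 254) [ 0.58480574 -0.17368774  0.00748752]
 (457, 293) [ 0.4956038  -0.20320353  0.00389886]
 (293, 314) [0.43752567 0.17318328 0.00802196]
jar (261, 222) [0.63533563 0.24375404 0.09866824]
lid (358, 215) [0.66433102 0.0324811  0.04542381]
bowl (452, 193) [ 0.72818333 -0.18872576  0.00778809]
collar (333, 289) [0.49637014 0.08608208 0.11926449]
tube (385, 282) [ 0.51400152 -0.02252934  0.1176979 ]
grip end (445, 276) [ 0.53011818 -0.14889496  0.11646122]
head (277, 296) [0.47859515 0.20240492 0.11772369]
```

View pics/c1.png

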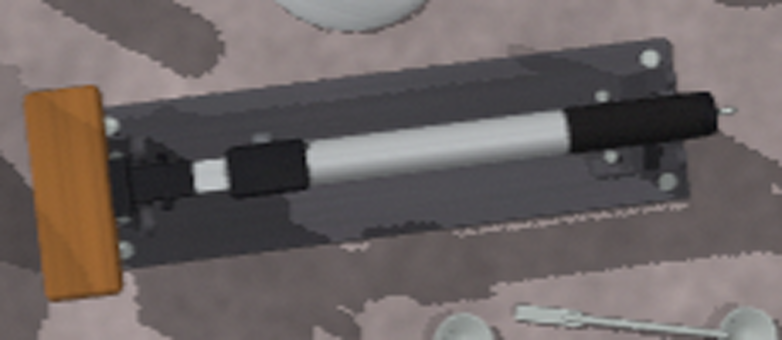

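View pics/c2.png

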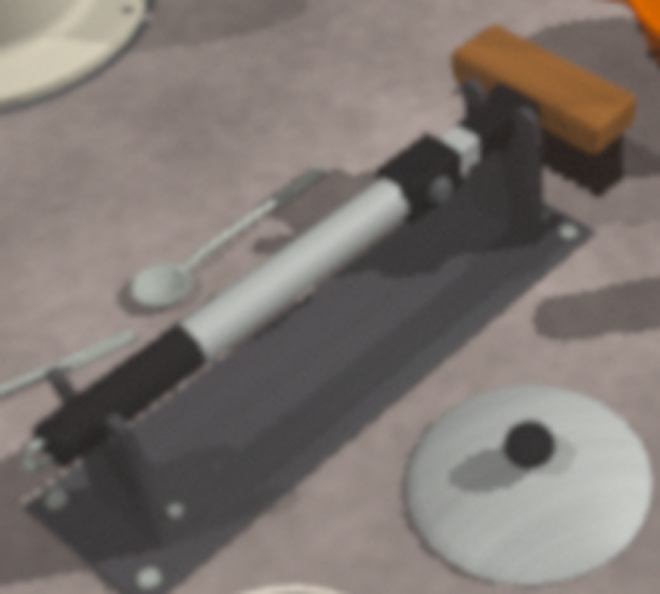

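```bash
cat >> h.py <<'E'
def todo(P,xax,s=None):
    """shift/turn numbers from measured pose to TCP P, tool z down, tool y perpendicular to xax"""
    s=s or readout.observe();R=Ro.from_rotvec(s['tool_rot']);out=[]
    x=np.array([xax[0],xax[1],0]);x/=np.linalg.norm(x);z=np.array([0,0,-1.])
    for sg in(1,-1):
        G=Ro.from_matrix(np.c_[sg*x,np.cross(z,sg*x),z])
        out.append(((R.inv()*G).as_rotvec()/np.radians(30)).round(3))
    return (R.inv().apply(np.array(P)-s['eef_pos'])/.5).round(4),out
E
python3 - <<'E'
from h import *
a=load('top');b=load('scene')
c=atz(a,(333.5,289.1),.116);t=atz(a,(422,278.5),.114);e=atz(a,(465.3,272.9),.117)
print('collar',c,'tubeend',t,'end',e)
for p,q in((t,c),(e,c)):
  d=(p-q)[:2];print(np.linalg.norm(d),np.degrees(np.arctan2(d[1],d[0])))
print('button scene z.1',atz(b,(283.3,222.3),.1),'dep',dep(b,(283,222)),'tri',tri(a,(332,279.7),b,(283.3,222.3)))
# tube axis from depth points
V=[]
for u in range(350,415,3):
  uc=289.1+(272.9-289.1)*(u-333.5)/(465.3-333.5)
  for v in range(-9,10):
    P=dep(a,(u,uc+v))
    if P is not None and P[2]>.09:V.append(P)
V=np.array(V);m=V.mean(0);w=np.linalg.svd(V-m)[2][0];print('tube',m,w,V[:,2].max(), np.degrees(np.arctan2(-abs(w[1]),w[0]*np.sign(-w[1]))))
x=(e-c)/np.linalg.norm(e-c)
print(todo(np.r_[c[:2],.2],x))
s=readout.observe();print(Ro.from_rotvec(s['tool_rot']).as_matrix().round(3))
E
```

```text
collar [0.49620686 0.08495165 0.116     ] tubeend [ 0.52359248 -0.1008898   0.114     ] end [ 0.53781122 -0.19162177  0.117     ]
0.18784838353999583 -81.61721601018499
0.2796851395677203 -81.4452596127911
button scene z.1 [0.51453488 0.0897788  0.1       ] dep [0.51813532 0.08641494 0.1052689 ] tri (array([0.51615314, 0.08842373, 0.10189208]), np.float64(0.00026968102394907294))
tube [ 0.51071444 -0.01586364  0.11281761] [-0.15726912  0.98755316  0.00227785] 0.11774546062047997 -80.95155500660924
(array([-0.8524, -0.7133,  0.1122]), [array([-1.000e-03, -2.000e-03, -4.033e+00]), array([-2.000e-03,  1.000e-03,  1.967e+00])])
[[-0.924  0.382 -0.001]
 [ 0.382  0.924 -0.001]
 [ 0.    -0.001 -1.   ]]
```

```bash
python3 -m crank '[-0.5,-0.42,0.04,0,0,0.98,1,-0.5,-0.42,0.04,0,0,0.98,1,-0.5,-0.42,0.04,0,0,0.98,1,-0.5,-0.42,0.04,0,0,0.98,1,-0.5,-0.42,0.04,0,0,0.98,1,-0.5,-0.42,0.04,0,0,0.98,1,-0.5,-0.42,0.04,0,0,0.98,1,-0.5,-0.42,0.04,0,0,0.98,1,-0.5,-0.42,0.04,0,0,0.98,1,-0.5,-0.42,0.04,0,0,0.98,1]' 40; python3 -c "
from h import *
print(todo([.496,.085,.2],[.1513,-.9885]))"
```

```text
time_s: 0.93
eef_pos: [0.3902, 0.2865, 0.2361]
tool_rot: [-1.378, -2.823, 0.001]
force: [-0.5, 0.5, 0.1]
width: 0.0854
gripper_force: 0.0
(array([-0.448 , -0.081 ,  0.0722]), [array([-0.000e+00, -2.000e-03, -5.025e+00]), array([-0.001,  0.   ,  0.975])])
```

```bash
python3 -m crank '[-0.448,-0.081,0.04,0,0,0.976,1,-0.448,-0.081,0.04,0,0,0.976,1,-0.448,-0.081,0.04,0,0,0.976,1,-0.448,-0.081,0.04,0,0,0.976,1,-0.448,-0.081,0.04,0,0,0.976,1,-0.448,-0.081,0.04,0,0,0.976,1,-0.448,-0.081,0.04,0,0,0.976,1,-0.448,-0.081,0.04,0,0,0.976,1]'; python3 -c "
from h import *
f=grab('wrist');save(f,'w1.png')
print(todo([.496,.085,.094],[.1513,-.9885]))
print(f['state']['joint_positions'],f['state']['time_s'],proj(f,[[.496,.085,.116],[.518,.0884,.1]]))"
```

```text
time_s: 1.6
eef_pos: [0.4962, 0.087, 0.216]
tool_rot: [-2.044, -2.385, 0.0]
force: [-0.9, 0.4, 1.1]
width: 0.0855
gripper_force: 0.0
(array([-0.0057, -0.0003,  0.2442]), [array([ 1.000e-03, -2.000e-03, -5.994e+00]), array([-0.001, -0.001,  0.006])])
[ 5.48968258e-02  3.73534877e-01  1.69088953e+00  3.14054797e-04
  1.07770223e+00 -9.89562690e-02] 1.6 [[316.96743741 251.75921632]
 [350.19317536 244.29779247]]
```

View pics/w1.png

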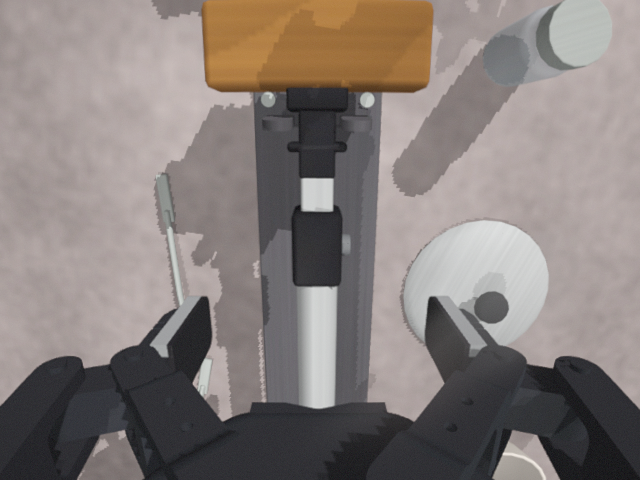

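Wrist view: collar spans (293–341, 207–285), button at (346,243) on its right; my predictions (317,252) and (350,244) agree within about 1–2 mm. Descend onto the collar.

```bash
python3 -m crank '[-0.004,0,0.228,0,0,0,1,-0.004,0,0.228,0,0,0,1,-0.004,0,0.228,0,0,0,1,-0.004,0,0.228,0,0,0,1,-0.004,0,0.228,0,0,0,1,-0.004,0,0.228,0,0,0,1,-0.004,0,0.228,0,0,0,1]'; python3 -m crank '[0,0,0,0,0,0,-1,0,0,0,0,0,0,-1,0,0,0,0,0,0,-1,0,0,0,0,0,0,-1,0,0,0,0,0,0,-1,0,0,0,0,0,0,-1,0,0,0,0,0,0,-1,0,0,0,0,0,0,-1,0,0,0,0,0,0,-1,0,0,0,0,0,0,-1]' 40
```

```text
time_s: 2.23
eef_pos: [0.4974, 0.0856, 0.1043]
tool_rot: [2.041, 2.386, 0.003]
force: [0.0, -0.3, 0.6]
width: 0.0857
gripper_force: 0.0
time_s: 3.07
eef_pos: [0.4967, 0.0849, 0.1028]
tool_rot: [2.043, 2.386, 0.001]
force: [-1.7, -0.3, 10.2]
width: 0.0317
gripper_force: 43.0
```

```bash
python3 -m crank '[-0.03,0,0,0,0,0,-1,-0.06,0,0,0,0,0,-1,-0.09,0,0,0,0,0,-1,-0.12,0,0,0,0,0,-1,-0.14,0,0,0,0,0,-1,-0.16,0,0,0,0,0,-1,-0.16,0,0,0,0,0,-1,-0.16,0,0,0,0,0,-1]'; python3 -c "
from h import *
f=grab('scene');save(f,'s2.png',(150,165,350,345),3.3)"
```

```text
time_s: 3.73
eef_pos: [0.5093, 0.0051, 0.1028]
tool_rot: [2.043, 2.385, 0.001]
force: [0.3, -1.7, 8.4]
width: 0.0319
gripper_force: 42.7
```

View pics/s2.png

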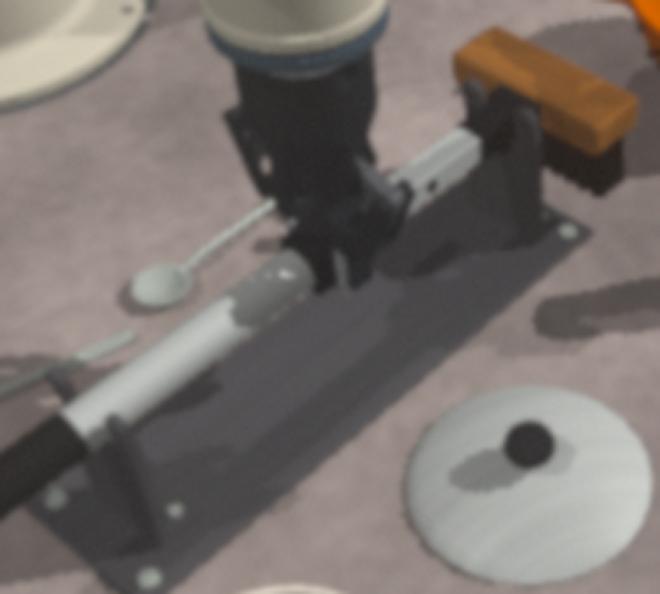

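The head stays put while the tube draws out (80 mm). I'll go on to the stop.

```bash
python3 -m crank '[-0.015,0,0,0,0,0,-1,-0.03,0,0,0,0,0,-1,-0.036,0,0,0,0,0,-1,-0.039,0,0,0,0,0,-1,-0.041,0,0,0,0,0,-1,-0.041,0,0,0,0,0,-1,-0.041,0,0,0,0,0,-1]' 30
```

```text
time_s: 4.37
eef_pos: [0.5122, -0.0145, 0.1027]
tool_rot: [2.043, 2.386, 0.001]
force: [-0.3, 0.1, 7.8]
width: 0.0317
gripper_force: 42.8
```

```bash
python3 -m crank '[-0.004,0,0,0,0,0,-1,-0.006,0,0,0,0,0,-1,-0.008,0,0,0,0,0,-1,-0.008,0,0,0,0,0,-1,-0.008,0,0,0,0,0,-1]'
```

```text
time_s: 4.78
eef_pos: [0.5123, -0.0168, 0.1027]
tool_rot: [-2.043, -2.385, -0.003]
force: [-0.6, 21.1, 11.7]
width: 0.0318
gripper_force: 43.2
```

21 N along +y: the end stop is reached. Open.

```bash
python3 -m crank '[0.002,0,0,0,0,0,-1,0.002,0,0,0,0,0,1,0.002,0,0,0,0,0,1,0.002,0,0,0,0,0,1,0.002,0,0,0,0,0,1,0.002,0,0,0,0,0,1,0.002,0,0,0,0,0,1,0.002,0,0,0,0,0,1]'; python3 -m crank '[0,0,-0.22,0,0,0,1,0,0,-0.22,0,0,0,1,0,0,-0.22,0,0,0,1,0,0,-0.22,0,0,0,1,0,0,-0.22,0,0,0,1,0,0,-0.22,0,0,0,1]';python3 -c "
from h import *
f=grab('wrist');save(f,'w2.png')
print(proj(f,[[.512,-.0158,.116],[.534,-.0125,.1]]))"
```

```text
time_s: 5.45
eef_pos: [0.5123, -0.0174, 0.1023]
tool_rot: [-2.043, -2.386, 0.0]
force: [-0.1, -0.2, -0.3]
width: 0.0855
gripper_force: 0.0
time_s: 5.95
eef_pos: [0.5119, -0.0173, 0.2118]
tool_rot: [-2.043, -2.386, 0.0]
force: [0.3, 0.6, -0.4]
width: 0.0852
gripper_force: 0.0
[[318.2787205  248.50575307]
 [352.07337058 241.27570231]]
```

View pics/w2.png

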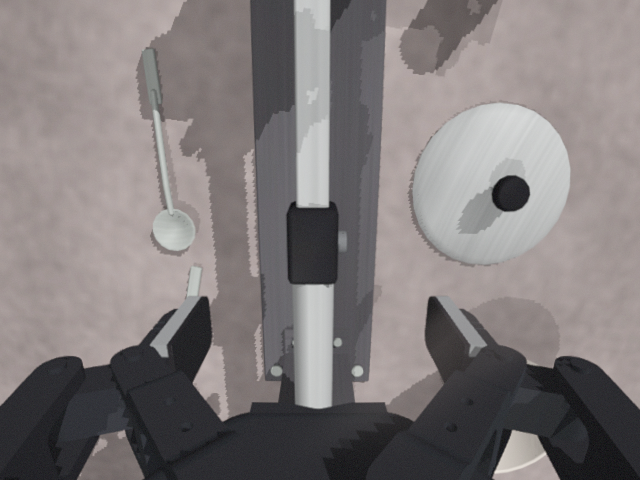

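The wrist view shows the collar at (288–338, 203–283), with the button standing out at (342,240). Next: move 41 mm along the handle, grasp the tube and lift.

```bash
python3 -m crank '[-0.082,0,0.0,0,0,0,1,-0.082,0,0.1,0,0,0,1,-0.082,0,0.22,0,0,0,1,-0.082,0,0.22,0,0,0,1,-0.082,0,0.22,0,0,0,1,-0.082,0,0.22,0,0,0,1,-0.082,0,0.22,0,0,0,1]'; python3 -m crank '[0,0,0,0,0,0,-1,0,0,0,0,0,0,-1,0,0,0,0,0,0,-1,0,0,0,0,0,0,-1,0,0,0,0,0,0,-1,0,0,0,0,0,0,-1,0,0,0,0,0,0,-1,0,0,0,0,0,0,-1,0,0,0,0,0,0,-1,0,0,0,0,0,0,-1]' 90
```

```text
time_s: 6.58
eef_pos: [0.519, -0.0578, 0.103]
tool_rot: [2.043, 2.387, 0.0]
force: [0.4, 0.4, 0.1]
width: 0.0855
gripper_force: 0.0
time_s: 7.42
eef_pos: [0.5189, -0.0579, 0.103]
tool_rot: [2.043, 2.386, 0.001]
force: [-1.5, -0.6, 11.2]
width: 0.0259
gripper_force: 87.6
```

```bash
python3 -m crank '[0,0,-0.01,0,0,0,-1,0,0,-0.03,0,0,0,-1,0,0,-0.05,0,0,0,-1,0,0,-0.07,0,0,0,-1,0,0,-0.08,0,0,0,-1,0,0,-0.08,0,0,0,-1,0,0,-0.08,0,0,0,-1,0,0,-0.08,0,0,0,-1]';python3 -c "
from h import *
f=grab('scene');save(f,'s3.png',(100,130,360,345),2.7)"
```

```text
time_s: 8.08
eef_pos: [0.5184, -0.0578, 0.1421]
tool_rot: [-2.043, -2.386, 0.0]
force: [0.6, 0.6, -4.6]
width: 0.0258
gripper_force: 88.6
```

View pics/s3.png

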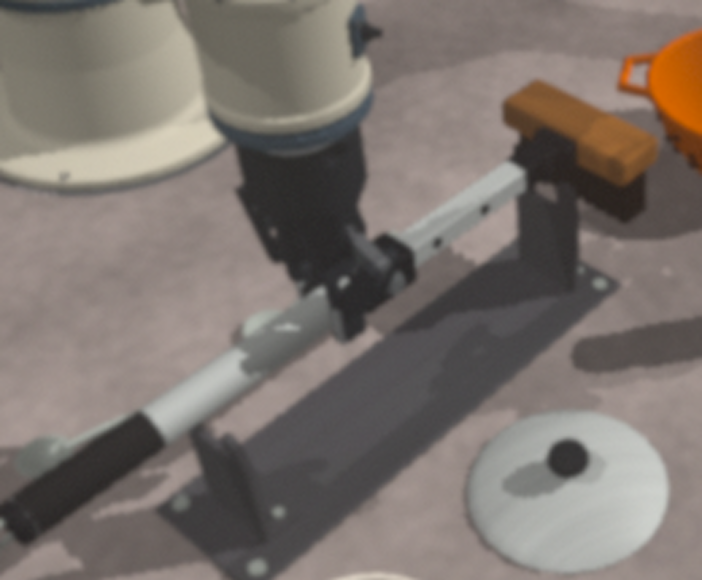

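The whole brush is up and level, and the force reads −4.6 N, about its weight. The button is proud at (405,272) in the crop. Now the rest of the lift.

```bash
python3 -m crank '[0,0,-0.02,0,0,0,-1,0,0,-0.05,0,0,0,-1,0,0,-0.08,0,0,0,-1,0,0,-0.1,0,0,0,-1,0,0,-0.115,0,0,0,-1,0,0,-0.122,0,0,0,-1,0,0,-0.122,0,0,0,-1,0,0,-0.122,0,0,0,-1,0,0,-0.122,0,0,0,-1,0,0,-0.122,0,0,0,-1,0,0,-0.122,0,0,0,-1,0,0,-0.122,0,0,0,-1]';python3 -c "
from h import *
f=grab('scene');save(f,'s4.png',(40,90,360,345),2.3)
g=grab('top')
for n in ((330,290),(345,288),(450,272),(280,296)): print(n,dep(g,n))
print(f['state']['force'],f['state']['torque'])"
```

```text
time_s: 9.13
eef_pos: [0.5185, -0.0578, 0.203]
tool_rot: [-2.043, -2.386, 0.0]
force: [-0.7, 0.8, -3.0]
width: 0.0253
gripper_force: 88.7
(330, 290) [0.49383793 0.09398017 0.21102839]
(345, 288) [0.49844856 0.06535436 0.21186948]
(450, 272) [ 0.51961441 -0.05063843  0.5671927 ]
(280, 296) [0.47977224 0.18915814 0.21277357]
[-0.66380117  0.76625652 -3.02901907] [-0.0861792  -0.04681678 -0.00083682]
```

View pics/s4.png

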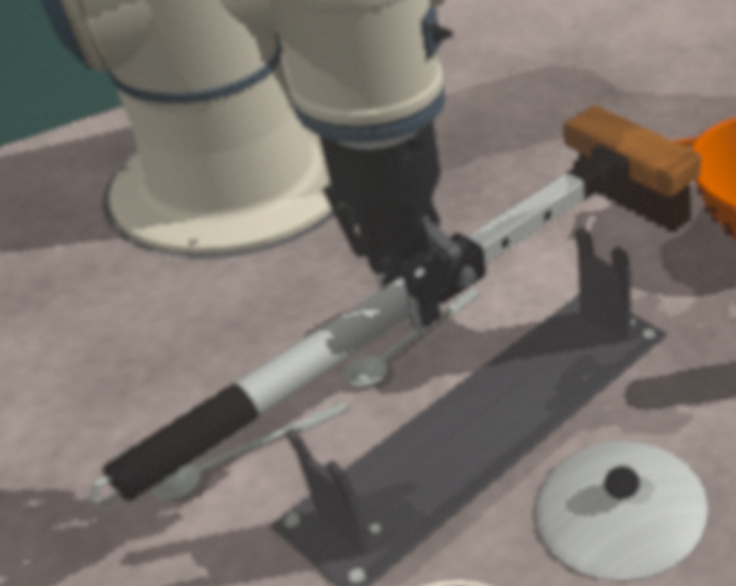

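The picture shows the brush level and clear of the forks and lid. The inner tube's top is at z 0.211, so the axis is about 0.20 m up and the brush hasn't slipped in the grip.

```bash
python3 -c "
from cell import order; print(order.finish_job())"
```

```text
the job is handed in; nothing more can be done
None
```

The ash brush is drawn out to the second stop and held level about 10 cm above where it lay, clear of the forks; pictures show the button out, nothing else was touched that I could see, and the job is handed in (no verdict was returned).

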